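Slide a carrier of sample tins up onto the extraction deck

ROBOT

A 7-joint arm with a two-finger parallel gripper is mounted at the origin on the work surface. World frame = base frame: x ahead of the robot, y to its left, z up, the work surface at z = 0. Lengths are in mm, angles in rad, forces in N, time in s.
With the tool pointing down it reaches from about 400 to 900 mm from the base axis. Payload 5.6 kg.
Tool frame: the origin (TCP) lies midway between the tips of the shut fingers; the grasp point (between the pads) lies 19 mm behind it; z points along the fingers, y is the line along which they close (so a half turn about z gives the same grasp; the last joint's range is limited). The gripper opens to 92 mm and grips with 3 to 60 N. Pads are 20 mm wide; open, the fingers measure 128 mm over their backs; the gripper's body (75 mm by 189 mm) begins 69 mm behind the grasp point.
Start: joints at [1.093, 0.468, -0.012, 1.603, 0.006, 1.071, -0.056], TCP at [273.759, -589.547, 183.792] pointing down, gripper open.
Joint ranges: [-2.53, 2.53], [-0.31, 2.02], [-1.57, 1.55], [0.28, 2.44], [-1.29, 4.43], [0.15, 1.84], [-2.92, 2.92]. Speed limits (rad/s): [2.57, 2.57, 3.14, 3.14, 3.14, 3.14, 3.14].

INTERFACE

Orientations are given as a rotation vector (axis times angle).
In Python, from cell import robot, grip, kin, viewer gives the robot as it stands. Calls block until the motion is done:
- robot.movep(position, orientation): joint-space move of the TCP to a pose.
- robot.servo_line(position, feed=150, rotation=None): straight line of the TCP; rotation=None keeps the orientation; feed is the mean speed in mm/s.
- robot.goto_joints(angles): joint-space move.
- grip(opening, newtons=None): opening from 0.0 (shut) to 1.0 (fully open); newtons is the grip in N (None keeps the last); returns when the fingers have stopped.
- robot.hold(seconds).
- kin.ik(position, orientation): joint angles nearest the present ones, or None.
- robot.observe(): the state.
- viewer.read_camera(name): name is "side" or "top" or "wrist"; returns the picture (420x560x3 uint8, red, green, blue); there is no depth.
- viewer.camera_info(name): a dict with "camera_matrix" (3x3 intrinsics, pixels), "R" (3x3) and "t" (3): a world point X has camera coordinates R X + t. Camera axes: x right, y down, z forward; pixel columns grow to the right and rows downward; lengths in mm; the calibration is good to about 2 mm. The wrist camera is an equidistant fisheye: a pixel r from the principal point sees the ray r / f radians off the axis. A picture is of the moment at which its call begins: read the wrist's pose just before it. camera_info takes no time and is no camera call; for the wrist camera it gives the pose at the moment of the call.
A pose or a line that the arm cannot do raises robot.IKError and nothing moves.
- robot.job_done(): hands the job in; it is judged then, once.
Trained networks look in the newest picture that a camera, given by its name, has taken for a name from the list of things; names that differ only in an ending like _2 or _b are one class to them, and where a whole thing is asked for, a point or a joint stands for the part that bears it (a point fixed in the world has none). Each returns a list of dicts, best first, with "confidence" (0 to 1); they miss things now and then, are a little off and sometimes report something else, mostly with a low value. They report only what shows in the picture. A call takes as long as a camera call.
- viewer.silhouettes(name, camera): "mask" (420x560 bool, what is visible of it).
- viewer.pinpoint(name, camera): "at" ([x, y, z] in mm, in the coordinates of the camera as it stood for that picture, good to about 4 mm: a listed point, or the origin of a listed thing).
The state is a dict: "t": time; "joints": joint angles; "joint_velocities": joint speeds; "joint_torque": joint torques, N m; "tcp_pos": TCP position; "tcp_rot": TCP orientation; "contact_force": force on the tool from outside, world axes, zero at the start; "wrist_torque": the same for the moment, N m; "grip_width": opening from 0.0 (shut) to 1.0 (fully open); "grip_force": force on a finger pad.
Only numpy, scipy, OpenCV 4.12 (cv2) and the standard library are available. Lean on these libraries where they do the work, as an engineer would, in place of code of your own. Each camera call takes 0.05 s, during which the arm holds its last target. There are 200 camera calls.

TASK

Put the carrier of sample tins to vent on the extraction deck: lift its leading edge over the deck's raised front edge, then push it on, without ramming the edge or tipping the carrier more than about 15 degrees, until it stands flat and square on the deck with its leading wall snug against the rubber buffers at the back. Feel for the buffers and press them only gently (with no more than 10 N); let go at the end and leave the other things on the bench where they are.

Things in the scene. Friction and masses are not known exactly. Their poses are not given: they have to be found in the camera images.
- carrier: Grey steel tray packed with six small paint tins fixed in it: one rigid piece of 0.6 to 1 kg, centre of mass near its middle, about 35 mm up. 130 mm wide (x), 190 mm long (y), walls 50 mm high, tin tops at 65 mm, flat underside, a raised bar handle at each end. Origin: centre of the underside; z up; +y is the leading end, which faces the deck within 12 degrees at the start. Friction about 0.6.
- lead_bar (a point): Middle of the leading handle (carrier frame 0, +87, 105 mm): a round steel bar 10 mm thick and 100 mm long lying along the carrier's x, held by a 10 mm upright at each end. Below it nothing but the wall's top edge (50 mm up) and, behind it, the tins.
- trail_bar (a point): Middle of the trailing handle, an equal bar (carrier frame 0, -87, 105 mm).
- lead_edge (a point): Middle of the carrier's leading lower edge (carrier frame 0, +95, 0 mm).
- trail_edge (a point): Middle of the carrier's trailing lower edge (carrier frame 0, -95, 0 mm).
- deck: Stainless slotted extraction deck fixed to the bench, a flat platform 280 mm wide (x), 300 mm deep (y), 14 mm high. Origin: centre of its underside, on the bench. +y points from its front edge to its back. The front edge is a plain upright 14 mm step at y = -150 mm; no side rails.
- plenum: White slotted suction box fixed along the deck's back edge, 280 mm wide, 80 deep, 220 high. Origin: lower edge of its front face, in the middle, on the bench (deck frame 0, +150, 0 mm); axes as the deck's. It carries the two rubber buffers, 26 mm across, at x = -45 and +45 mm, 40 mm above the bench, on threaded studs that point to the front (-y). See stud_root.
- paint_tin: Bystander: one-litre paint tin, 105 mm across, 122 mm high. Origin: centre of the underside.
- timer: Bystander: white lab timer lying flat, 70 x 62 x 18 mm. Origin: centre of the underside.
- test_panel: Bystander: plywood test panel lying flat, 100 x 150 x 6 mm. Origin: centre of the underside.
- stud_root (a point): Point on the plenum's front face midway between the two studs (plenum frame 0, 0, 40 mm). Both studs are screwed out equally: the buffer noses stand 25 to 70 mm ahead (-y) of this face. How far is NOT measured and differs every time; it must be found by touch. Each nose is springy along y, about 3 N per mm, 12 mm travel.

How it is judged:
By the outcome, as a careful person would: the job done as asked, in the order asked, and still so for the second after the job is handed in, with the robot touching nothing.
It also fails if it takes over 64 s, if anything falls off the work surface, if the arm or the gripper's body presses on something with over 40 N, if the wrist force passes 120 N, or if a joint passes its speed limit or range.

## Working session

There is one attempt and no reset: what is moved stays moved. The work goes in short steps, each a Python script; the robot and the scene stay as the last script left them, time stands still between calls to the robot, and variables do not carry over. Pictures are saved under pics/ and viewed, at most 10 in all, crops included, and the job is handed in when it is done.

```bash
ls; mkdir -p pics
cat > h.py <<'E'
import numpy as np, cv2
from scipy.spatial.transform import Rotation as Ro
from cell import robot, grip, kin, viewer
def cam2w(c,p):
    i=viewer.camera_info(c); return np.array(i["R"]).T@(np.array(p)-np.array(i["t"]))
def look(c,names):
    for n in names:
        for d in viewer.pinpoint(n,c)[:2]: print(c,n,round(d["confidence"],2),cam2w(c,d["at"]).round(1))
def save(c,f):
    im=viewer.read_camera(c); cv2.imwrite("pics/"+f,np.ascontiguousarray(im[:,:,::-1])); return im
def st():
    s=robot.observe(); print("t",round(s["t"],2),"tcp",np.round(s["tcp_pos"],1),"rot",np.round(s["tcp_rot"],3),"F",np.round(s["contact_force"],1),"M",np.round(s["wrist_torque"],2),"g",round(s["grip_width"],3),round(s["grip_force"],1)); return s
E
python3 - <<'E'
from h import *
N=["carrier","lead_bar","trail_bar","lead_edge","trail_edge","deck","plenum","stud_root","paint_tin","timer","test_panel"]
a=save("top","top0.png"); look("top",N)
b=save("side","side0.png"); look("side",N)
cv2.imwrite("pics/both0.png",cv2.resize(np.hstack([a,b])[:,:,::-1],(800,300)))
st()
E
```

```text
pics
top carrier 0.68 [ 532.4 -205.4    1.5]
top lead_bar 0.84 [ 534.2 -121.5  104.5]
top trail_bar 0.82 [ 541.9 -292.1  105.9]
top lead_edge 0.89 [ 530.5 -108.4    1.1]
top trail_edge 0.69 [ 541.7 -298.1   -1.4]
top deck 0.75 [530.7  75.8   0.7]
top plenum 0.58 [ 5.236e+02  2.274e+02 -2.000e-01]
top stud_root 0.64 [523.2 230.   40. ]
top paint_tin 0.98 [ 7.393e+02 -2.748e+02 -4.000e-01]
top timer 0.81 [ 8.068e+02 -7.880e+01 -4.000e-01]
top test_panel 0.84 [792.5 137.6   1.9]
top test_panel 0.26 [525.3 229.6  -3. ]
side carrier 0.67 [ 540.7 -202.3   -0.7]
side lead_bar 0.55 [ 528.7 -115.3  107. ]
side trail_bar 0.73 [ 540.  -290.4  105.6]
side trail_bar 0.19 [ 530.3 -115.4  106.4]
side lead_edge 0.9 [ 5.339e+02 -1.151e+02 -5.000e-01]
side trail_edge 0.66 [ 539.6 -302.2   -3.4]
side deck 0.86 [528.4  73.5   1.7]
side plenum 0.79 [523.7 230.8  -4.2]
side stud_root 0.88 [522.6 226.8  39. ]
side paint_tin 0.87 [ 740.4 -276.     1.9]
side timer 0.9 [806.  -80.1  -5. ]
side test_panel 0.69 [7.876e+02 1.345e+02 3.000e-01]
t 1.2 tcp [ 273.8 -589.6  183.8] rot [3.068 0.678 0.   ] F [-0.3  0.3 -0. ] M [ 0.01 -0.04  0.01] g 1.001 0.0
```

View pics/top0.png

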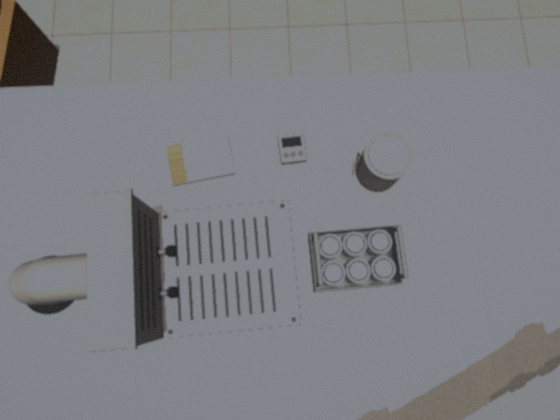

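View pics/side0.png

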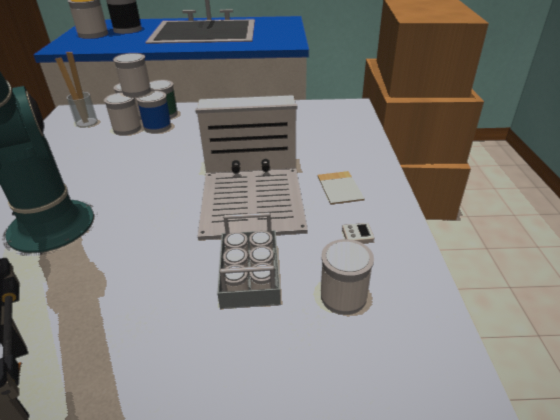

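The top picture shows the carrier at about (358,258) and the deck at about (230,268), with bolts at (165,216), (282,206), (294,319) and (170,331). The buffers are at (172,251) and (173,292). The carrier stands some 35 mm short of the deck, nearly aligned with it. Next I'll get the deck yaw and a rough nose distance, then move above the lead bar.

```bash
cat >> h.py <<'E'
def p2w(c,uv,z):
    i=viewer.camera_info(c); R=np.array(i["R"]);t=np.array(i["t"]);K=np.array(i["camera_matrix"])
    d=R.T@np.linalg.solve(K,[uv[0],uv[1],1]); o=-R.T@t; return o+d*(z-o[2])/d[2]
def rv(yaw): return (Ro.from_euler('z',yaw,degrees=True)*Ro.from_euler('x',180,degrees=True)).as_rotvec()
E
python3 - <<'E'
from h import *
im=viewer.read_camera("top")
for u in [(165,216),(282,206),(294,319),(170,331)]: print(u,p2w("top",u,14).round(1))
for u in [(177,251),(178.5,292)]: print("nose",p2w("top",u,45).round(1))
for n,z in [("deck",14),("carrier",50)]:
    m=viewer.silhouettes(n,"top")[0]["mask"].astype(np.uint8)
    c=cv2.findContours(m,0,2)[0]; c=max(c,key=cv2.contourArea)
    w=np.array([p2w("top",p[0],z)[:2] for p in c],np.float32)
    print(n,cv2.minAreaRect(w))
cv2.imwrite("pics/crop.png",cv2.resize(im[180:350,130:430,::-1],None,fx=2.6,fy=2.6,interpolation=2))
q=kin.ik([531.5,-118.5,180],rv(3)); print(q); q2=kin.ik([531.5,-118.5,180],rv(183)); print(q2)
E
```

```text
(165, 216) [653.5 218.8  14. ]
(282, 206) [665.  -50.1  14. ]
(294, 319) [411.1 -64.6  14. ]
(170, 331) [398.1 206.   14. ]
nose [568.  184.3  45. ]
nose [479.7 180.9  45. ]
deck ((763.4963989257812, -290.2506103515625), (118.67755889892578, 155.5473175048828), 39.24565505981445)
carrier ((536.740478515625, -207.26292419433594), (133.96839904785156, 209.56451416015625), 2.457413673400879)
[ 0.35128244  0.31044769 -0.2335043   1.85454014  0.08486452  0.98617922
 -1.43678358]
[ 0.73971557  0.39789672 -0.72561295  1.83041441  0.30506031  1.02767148
  1.51607609]
```

View pics/crop.png

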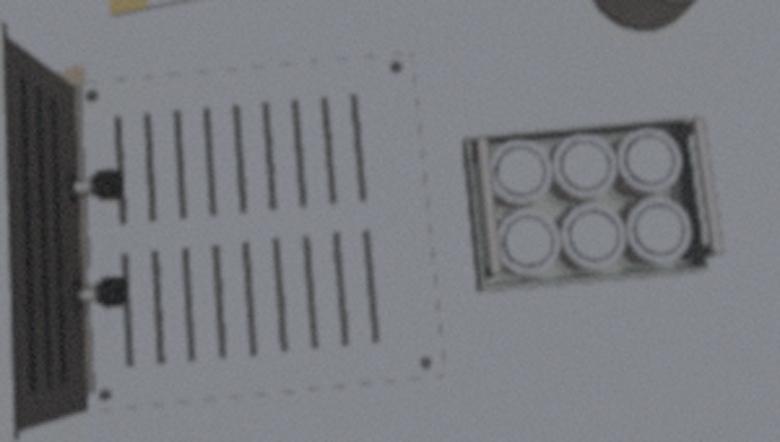

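The crop confirms the layout: deck and carrier are both at about 2.7° yaw, and the noses are roughly at world y≈182. Next I'll grip the lead bar.

Run:
```python
from h import *
grip(1.0,30)
robot.movep([532,-119,190],rv(2.7)); st()
viewer.read_camera("wrist"); look("wrist",["lead_bar"]);
robot.servo_line([532,-119,86],feed=120); st()
grip(0.0,25); s=st()
save("side","side1.png")
```

```text
t 3.51 tcp [ 531.9 -120.2  190. ] rot [ 3.14   0.071 -0.   ] F [0.3 0.1 0.1] M [ 0.02  0.02 -0.02] g 0.998 0.0
wrist lead_bar 0.62 [ 533.  -111.9  106.3]
t 4.62 tcp [ 532.6 -119.1   86.6] rot [3.14e+00 7.40e-02 2.00e-03] F [-0.5  0.1 -0.5] M [-0.01 -0.01  0.  ] g 1.0 0.0
t 5.97 tcp [ 532. -119.   86.] rot [-3.141 -0.074 -0.   ] F [-0.  -0.1 -0.7] M [ 0.06 -0.02  0.02] g 0.005 0.0
```

View pics/side1.png

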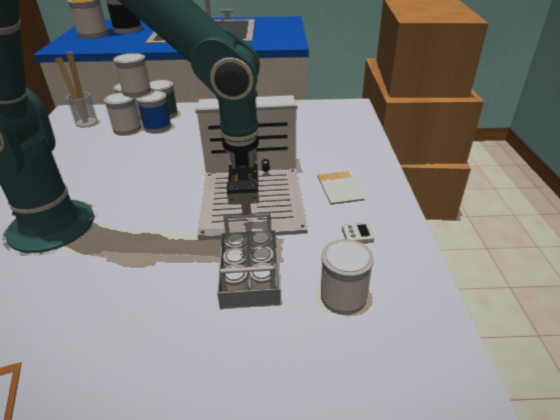

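Run:
```python
from h import *
im=cv2.imread("pics/side1.png")[150:310,180:320]; cv2.imwrite("pics/c2.png",cv2.resize(im,None,fx=3.7,fy=3.7,interpolation=2))
i=viewer.camera_info("side")
for p in [(532,-119,86),(532,-119,105),(532,-119,174),(541,-292,105)]:
    x=i["camera_matrix"]@(np.array(i["R"])@p+i["t"]); print(p,(x[:2]/x[2]).round(), ((x[:2]/x[2]-[180,150])*3.7).round())
viewer.read_camera("side"); look("side",["lead_bar","trail_bar","carrier"])
viewer.read_camera("top"); look("top",["lead_bar","trail_bar","carrier"])
```

```text
(532, -119, 86) [247. 222.] [248. 265.]
(532, -119, 105) [247. 215.] [246. 241.]
(532, -119, 174) [244. 191.] [239. 151.]
(541, -292, 105) [247. 269.] [249. 440.]
side lead_bar 0.98 [ 528.9 -112.6  105.8]
side trail_bar 0.9 [ 538.  -288.   108.1]
side carrier 0.63 [ 539.  -202.9   -0.7]
side carrier 0.4 [521.5 224.   38.7]
top trail_bar 0.85 [ 543.6 -290.4  104.7]
```

View pics/c2.png

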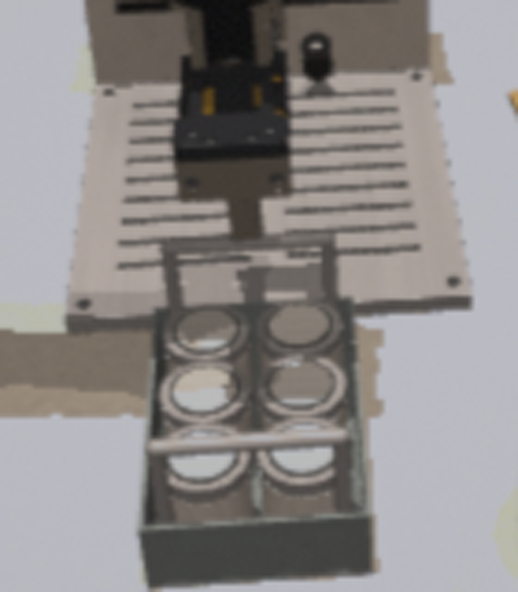

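Run:
```python
from h import *
save("wrist","w1.png"); look("wrist",["lead_bar","trail_bar"]); st()
```

```text
wrist lead_bar 0.76 [ 529.5 -112.6  109.7]
wrist trail_bar 0.94 [ 541.  -288.6  110. ]
t 6.58 tcp [ 532. -119.   86.] rot [-3.141 -0.074 -0.   ] F [-0.6  0.2  0.4] M [0.08 0.03 0.03] g 0.005 0.0
```

View pics/w1.png

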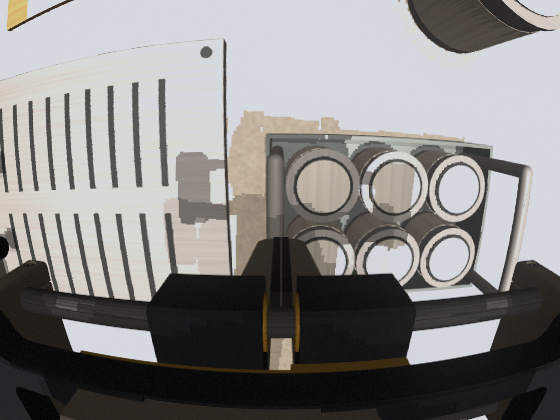

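The wrist view shows the bar (col 275, rows 140–240) running into the gap between the fingers at col 280, but the width reading says they are shut. A small test lift will settle it.

Run:
```python
from h import *
robot.servo_line([532,-118.5,94],feed=40); robot.hold(0.2); st()
save("wrist","w2.png"); look("wrist",["lead_bar","lead_edge"])
```

```text
t 7.12 tcp [ 531.9 -118.5   93.9] rot [-3.141 -0.074  0.   ] F [ 0.4 -0.4  0.2] M [ 0.05 -0.03  0.  ] g 0.002 0.0
wrist lead_bar 0.88 [ 529.1 -111.   107.6]
```

View pics/w2.png

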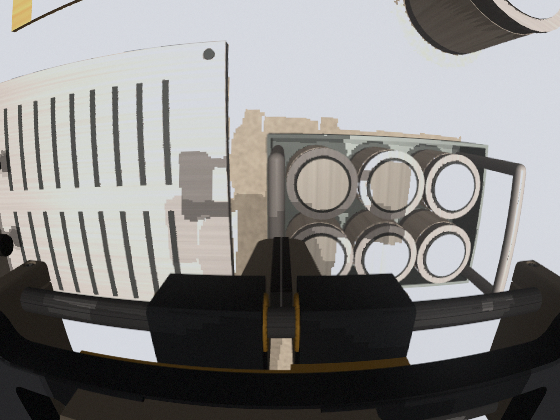

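Run:
```python
from h import *
i=viewer.camera_info("wrist"); R=np.array(i["R"]);t=np.array(i["t"]);K=np.array(i["camera_matrix"])
print("campos",(-R.T@t).round(1),"axis",R[2].round(2))
def pj(p):
    c=R@p+t; th=np.arctan2(np.hypot(c[0],c[1]),c[2]); d=c[:2]/np.hypot(c[0],c[1]); return (K[0,0]*th*d+K[:2,2]).round(1)
T=robot.observe()["tcp_pos"]
for n,p in [("tcp",T),("tcp+5y",T+[0,5,0]),("grasp",T+[0,0,19]),("bar mid",[532,-119,105]),("bar mid-112",[532,-112,105]),("bar +x end",[582,-121,105]),("bar+x -113",[580,-113,105]),("bar-x",[482,-117,105]),("tin deck bolt",[665,-50,14]),("z40",T+[0,0,40])]: print(n,pj(np.array(p,float)))
```

```text
campos [ 601.1 -114.7  296. ] axis [-0.25 -0.01 -0.97]
tcp [281.8 235.7]
tcp+5y [274.2 235.4]
grasp [281.8 246. ]
bar mid [282.7 241.4]
bar mid-112 [271.4 240.9]
bar +x end [290.1 161.2]
bar+x -113 [276.4 164. ]
bar-x [276.2 309.6]
tin deck bolt [210.   55.1]
z40 [282.  259.7]
```

Run:
```python
from h import *
im=cv2.imread("pics/side1.png",0); a=cv2.imread("pics/side0.png",0)
print("before");print(a[206:234,238:258]); print("after"); print(im[206:234,238:258])
```

```text
before
[[153 153 152 150 148 146 145 145 145 148 155 156 157 157 157 157 156 155
  145 123]
 [129 126 123 111 106 106 107 103 100 119 153 156 156 157 157 157 156 154
  140 107]
 [ 95  97 102 101  99  97  98 103 106 121 152 155 156 157 157 157 155 155
  153 148]
 [135 139 151 153 151 151 150 150 151 152 155 155 156 157 157 156 156 155
  154 153]
 [155 156 158 158 157 157 155 156 156 156 156 155 156 157 157 156 156 156
  154 153]
 [157 157 157 157 157 156 156 154 156 156 156 155 155 156 157 158 156 155
  151 146]
 [150 149 147 149 148 145 144 144 144 147 154 152 154 154 155 156 156 155
  144 123]
 [122 117 110 117 120 110 110 108 111 128 150 150 149 152 154 156 157 156
  150 142]
 [140 140 143 151 153 152 152 150 153 159 163 163 164 165 165 165 166 167
  165 165]
 [164 164 164 164 162 159 155 151 149 146 142 141 138 138 136 134 132 130
  129 129]
 [130 130 128 126 125 121 118 116 114 110 108 105 104 103 102  99  98  98
   96  93]
 [ 96  95  92  91  95  94  93  94 100 100 101 101 104 109 109 110 112 118
  115 105]
 [107 105 106 108 116 116 115 121 136 141 148 151 151 154 153 154 153 153
[... 2974 characters left out ...]
 104 104
  104 103]
 [147 147 147 147 152 159 143 107  96  85  83  83  83  91 103 104 104 104
  104 104]
 [146 148 147 148 151 156 136 105  95  84  83  83  83  90 103 105 106 105
  105 104]
 [146 148 147 145 146 146 133 102  87  83  84  83  84  97 118 120 121 121
  121 120]
 [146 148 148 146 146 147 144 126  91  84  83  83  86 117 156 161 161 161
  160 159]
 [146 147 147 145 145 145 144 129  91  83  82  82  85 113 152 156 157 157
  155 154]
 [138 138 137 135 133 133 133 120  86  79  78  78  78  92 113 117 118 118
  114 112]
 [100  98  97  92  84  81  81  78  72  69  69  70  69  71  75  79  86  98
   99 102]
 [ 84  81  79  78  76  73  69  68  67  66  67  67  68  70  75  80  80  89
  107 122]]
```

The fingers are empty. In the side picture the finger column ends at the bar (row ~214), while the reported TCP should project to row 222, so the real tips look higher than reported. I'll measure this in the clear, shut and open, with picture differences.

Run:
```python
from h import *
i=viewer.camera_info("side"); R=np.array(i["R"]);t=np.array(i["t"]);K=np.array(i["camera_matrix"])
def pj(p):
    x=K@(R@np.array(p,float)+t); return (x[:2]/x[2]).round(1)
robot.servo_line([532,-119,125],feed=120); robot.hold(.15); s=st(); T=s["tcp_pos"]
a=viewer.read_camera("side").copy(); print("tip pred",pj(T),"tip+25",pj(T+[0,0,25]))
print(cv2.cvtColor(a,6)[190:222,238:254][::1])
grip(1.0); st()
b=viewer.read_camera("side").copy()
d=(np.abs(a.astype(int)-b).sum(2)>60)[170:235,225:270]
for k,r in enumerate(d): print(170+k,''.join('#' if v else '.' for v in r))
print("open tips pred",pj(T+[0,46,0]),pj(T+[0,-46,0]), pj(T+[0,-64,0]))
cv2.imwrite("pics/c3.png",cv2.resize(np.hstack([a,b])[150:310,list(range(190,310))+list(range(750,870)),::-1],None,fx=3.3,fy=3.3,interpolation=2))
```

```text
t 7.83 tcp [ 531.3 -118.9  124.2] rot [-3.14e+00 -7.40e-02  2.00e-03] F [0.3 0.3 0.3] M [0.01 0.02 0.02] g 0.002 0.0
tip pred [245.7 208.6] tip+25 [245.  199.8]
[[143 109  67  58  59  59  58  58  58  61  79 121 157 161 161 161]
 [114 101  67  59  60  59  58  58  57  59  75 119 157 162 161 161]
 [107 102  74  60  59  58  58  58  58  57  67 110 157 162 162 162]
 [157 139  89  62  59  58  59  58  58  58  66 110 157 162 162 161]
 [160 147 101  64  59  58  58  58  58  58  66 109 157 163 162 161]
 [157 142  96  63  59  59  58  57  58  56  60 104 157 162 161 162]
 [131 117  77  60  59  59  57  58  56  57  59 104 157 162 161 161]
 [107 104  88  64  59  58  58  58  57  57  59 105 157 163 162 162]
 [155 156 135  74  58  58  58  57  57  56  60 106 157 162 162 162]
 [162 162 140  75  59  58  58  59  57  59  63 108 157 163 162 162]
 [162 160 140  80  63  62  60  63  64  66  79 117 158 163 162 162]
 [150 148 135  95  77  72  68  77  80  92 114 134 159 162 162 162]
 [ 98  93  91  85  92  92  90  94 103 124 154 158 161 163 163 162]
 [108 114 120 120 138 139 137 142 155 158 161 161 162 162 161 162]
 
[... 3917 characters left out ...]
...........................................
223 .............................................
224 ....................#........................
225 .............................................
226 .............................................
227 ...................##........................
228 ....................#........................
229 ....................##......###########......
230 ....................##....##############.....
231 ....................##.....####..............
232 .............................................
233 .............................................
234 .............................................
open tips pred [246.6 196.9] [244.7 221.3] [244.3 226.5]
```

View pics/c3.png

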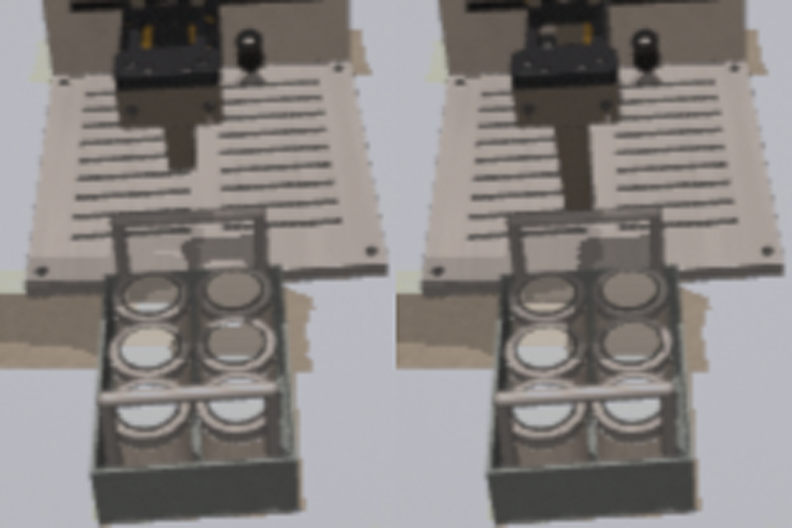

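Open or shut, the true fingertips sit about 22–24 mm above the reported TCP, so the first grasp closed above the bar. I'll apply a +23 mm correction and grasp again lower down, watching the force.

Run:
```python
from h import *
for z in (90,78,70,64):
    robot.servo_line([531.5,-115.5,z],feed=80)
    f=robot.observe()["contact_force"]; print(z,np.round(f,1))
    if abs(f[2])>6: break
grip(0.0,40); s=st()
robot.servo_line([531.5,-115.0,s["tcp_pos"][2]+5],feed=30); robot.hold(.2); st()
```

```text
90 [-0.4  0.1  0.6]
78 [ 0.4 -0.8 -0. ]
70 [-1.   1.   0.7]
64 [-1.  -1.2  0.2]
t 11.93 tcp [ 531.5 -115.7   64. ] rot [3.141 0.074 0.   ] F [-0.1 -1.1  0. ] M [-0.06  0.03 -0.01] g 0.092 40.0
t 12.45 tcp [ 531.1 -114.9   68.7] rot [-3.14e+00 -7.40e-02  1.00e-03] F [-0.2 -1.1 -5.5] M [-0.04  0.07  0.01] g 0.095 40.0
```

Gripped (8.7 mm, 5.5 N for the half weight). Now tilt about the trailing edge to 11.5°, advance over the step, and lower it by pivoting on the step edge.

```bash
cat > run1.py <<'E'
from h import *
yaw=np.radians(2.7); u=np.array([-np.sin(yaw),np.cos(yaw)]); B0=np.array([531.5,-115.5]); Z0=64
c,s_=lambda d:np.cos(np.radians(d)),lambda d:np.sin(np.radians(d))
def go(along,z,feed,lim=25):
    p=B0+along*u; robot.servo_line([p[0],p[1],Z0+z],feed=feed)
    f=robot.observe()["contact_force"]; fu=f[:2]@u
    print(round(along),round(z,1),"Fu %.1f Fz %.1f"%(fu,f[2]))
    if abs(fu)>lim: st(); raise SystemExit("force")
def barrel(d): return 182*c(d)-105*s_(d)-182, 182*s_(d)+105*c(d)-105
for d in (4,8,11.5): go(*barrel(d),60)
a,z=barrel(11.5)
for e in (20,50,80,110,148): go(a+e,z,70)
# pivot on step edge, 80 mm from trail
g=lambda d:(102*c(d)-105*s_(d),102*s_(d)+105*c(d))
b0=g(11.5); 
for d in (10,8,6,4,2,0):
    b=g(d); go(a+148+b[0]-b0[0], b[1]-105+14, 40)
robot.hold(.2); st()
E
python3 run1.py
python3 - <<'E'
from h import *
save("side","side5.png"); look("side",["carrier","lead_bar","trail_bar","lead_edge","trail_edge"])
E
```

```text
-8 12.4 Fu 1.6 Fz -4.7
-16 24.3 Fu 0.8 Fz -4.2
-25 34.2 Fu 0.7 Fz -5.1
-5 34.2 Fu 2.8 Fz -2.7
25 34.2 Fu 2.7 Fz -3.3
55 34.2 Fu 2.4 Fz -3.3
85 34.2 Fu 2.2 Fz -2.9
123 34.2 Fu 2.8 Fz -3.2
127 30.1 Fu 2.8 Fz 1.9
131 27.2 Fu 4.6 Fz 3.4
135 24.1 Fu 3.4 Fz 6.2
139 20.9 Fu 4.2 Fz 6.7
143 17.5 Fu 4.7 Fz 7.0
146 14.0 Fu 4.8 Fz 5.8
t 18.25 tcp [525.1  30.8  78.5] rot [-3.141e+00 -7.400e-02 -2.000e-03] F [1.6 4.1 4.9] M [ 0.89 -0.21 -0.02] g 0.094 40.0
side carrier 0.96 [532.7 -60.   12.5]
side lead_bar 0.73 [521.2  32.1 120.2]
side trail_bar 0.9 [ 537.  -142.5  117.6]
side lead_edge 0.94 [525.   33.1  12.6]
side trail_edge 0.96 [ 531.8 -151.5   11. ]
side trail_edge 0.18 [524.6 223.2  39.2]
```

View pics/side5.png

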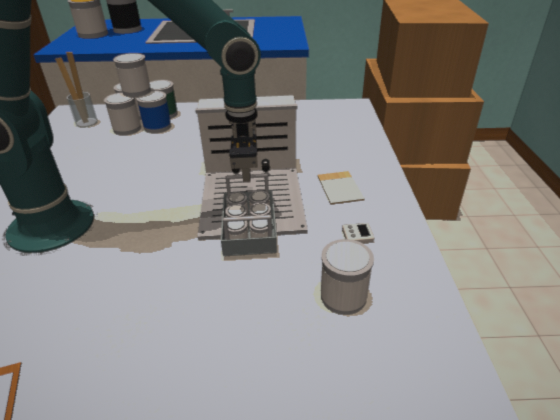

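The side view shows the carrier lying flat on the deck with its trailing third overhanging (carrier at ~(248,222)). I'll slide it 25 mm further, let go, measure with the top and wrist cameras, and take the trail bar.

Run:
```python
from h import *
yaw=np.radians(2.7); u=np.array([-np.sin(yaw),np.cos(yaw)])
p=np.array([525,30.7])+25*u
robot.servo_line([*p,79],feed=60); st()
grip(1.0); robot.servo_line([*p,150],feed=150)
q=p-174*u; robot.movep([*q,150],rv(2.7)); st(); print("expected",q)
N=["lead_bar","trail_bar","lead_edge","trail_edge","carrier"]
for c in ("top","wrist","side"): viewer.read_camera(c); look(c,N)
m=None
viewer.read_camera("top"); m=viewer.silhouettes("carrier","top")
if m:
    c=max(cv2.findContours(m[0]["mask"].astype(np.uint8),0,2)[0],key=cv2.contourArea)
    print(cv2.minAreaRect(np.array([p2w("top",x[0],64)[:2] for x in c],np.float32)))
```

```text
t 19.12 tcp [522.7  53.9  78.3] rot [ 3.139  0.072 -0.004] F [-0.1 -4.6 -0.2] M [-1.16  0.17  0.02] g 0.093 40.0
t 21.75 tcp [ 531.7 -116.3  149.3] rot [-3.139e+00 -7.600e-02  2.000e-03] F [-0.   0.9 -0.4] M [ 0.09  0.06 -0.06] g 1.0 0.0
expected [ 532.01886116 -118.13459137]
top lead_bar 0.66 [524.8  51.6 120.6]
top lead_bar 0.26 [ 533.6 -119.8  119.2]
top trail_bar 0.89 [ 533.  -125.3  118.4]
top trail_bar 0.44 [ 7.957e+02  1.405e+02 -4.000e-01]
top lead_edge 0.98 [522.8  59.4  17.9]
top trail_edge 0.73 [522.4  59.   14.3]
top carrier 0.69 [ 535.5 -123.6  118.8]
top carrier 0.57 [523.6 -36.8  13.8]
wrist lead_bar 0.95 [524.4  55.  120.3]
wrist trail_bar 0.86 [ 530.4 -117.3  125.8]
wrist trail_bar 0.61 [521.9  55.3 121.3]
wrist lead_edge 0.75 [523.3  60.4  17. ]
wrist lead_edge 0.31 [ 528.9 -126.1   16. ]
wrist trail_edge 0.78 [ 528.8 -127.5   16.7]
wrist trail_edge 0.65 [521.6 227.   -5.3]
wrist carrier 0.62 [529.  -34.3  12.5]
side trail_bar 0.95 [ 528.9 -119.6  121.8]
side lead_edge 0.71 [521.9  56.8  16. ]
side trail_edge 0.9 [ 529.4 -129.2    9.9]
side carrier 0.85 [528.6 -31.1  14.5]
((527.6673583984375, -24.450584411621094), (130.7876739501953, 175.35812377929688), 2.8623251914978027)
```

Carrier yaw is about 2.5°, in line with the deck, and the leading wall is at y≈61. Now grip the trail bar and push, quick at first, then in fine steps feeling for the buffers.

```bash
cat > push.py <<'E'
from h import *
import sys
yaw=np.radians(2.7); u=np.array([-np.sin(yaw),np.cos(yaw)])
q=np.array([531.8,-118.5])
robot.servo_line([*q,78],feed=120,rotation=rv(2.7)); grip(0.0,30); s=st()
p=np.array(s["tcp_pos"][:2]); z=78
def step(a,feed):
    robot.servo_line([*(p+a*u),z],feed=feed); f=np.array(robot.observe()["contact_force"]); return f[:2]@u,f[2]
for a in (20,40,60,80): print(a,np.round(step(a,50),1))
h=[]; t0=robot.observe()["t"]; a=80
while a<150:
    a+=0.7; f,fz=step(a,8); h.append(f)
    base=np.median(h[3:-3]) if len(h)>8 else np.median(h)
    if len(h)>4 and (f<base-3.5 or f<-14): break
    if robot.observe()["t"]>52: break
print("stop a",round(a,1),"base",round(base,1),np.round(h,1).tolist()); robot.hold(.2); st()
E
python3 push.py
```

```text
t 24.73 tcp [ 531.8 -119.1   78. ] rot [3.14  0.073 0.   ] F [-0.  -2.  -0.4] M [-0.47 -0.08  0.02] g 0.094 30.0
20 [-0.4  0.2]
40 [-0.9  0.3]
60 [-0.8 -0.5]
80 [ 0.4 -0.8]
stop a 129.0 base -3.9 [-1.3, -3.3, -4.4, -4.4, -3.4, -3.9, -3.4, -4.5, -3.6, -4.2, -3.8, -3.4, -4.2, -4.1, -4.2, -3.9, -4.3, -4.4, -4.8, -4.1, -3.7, -3.3, -3.5, -4.0, -4.0, -4.3, -2.8, -3.8, -4.1, -3.6, -4.2, -4.2, -3.4, -3.7, -3.9, -3.7, -4.6, -3.8, -3.8, -3.1, -4.0, -4.2, -3.0, -3.4, -3.9, -3.0, -4.4, -3.2, -3.9, -3.8, -3.6, -3.6, -3.1, -3.2, -3.9, -4.2, -3.8, -3.9, -3.7, -4.2, -3.9, -3.9, -3.9, -4.0, -3.7, -2.9, -4.0, -4.6, -7.3, -7.6]
t 44.62 tcp [526.    8.5  78.1] rot [3.139 0.073 0.   ] F [ 0.7 -7.1  0.7] M [-1.57 -0.1   0.01] g 0.099 30.0
```

Contact felt: resistance rose from −3.9 N to −7.5 N, about 3.5 N on the buffers. One or two tiny steps to seat both, then let go and check.

Run:
```python
from h import *
yaw=np.radians(2.7); u=np.array([-np.sin(yaw),np.cos(yaw)])
p=np.array([531.8,-119.1])
for a in (129.5,130.0):
    robot.servo_line([*(p+a*u),78],feed=8); f=np.array(robot.observe()["contact_force"])[:2]@u; print(a,round(f,1))
    if f<-8.7: break
robot.hold(.2); st(); grip(1.0); s=st(); P=s["tcp_pos"]
robot.servo_line([P[0],P[1],170],feed=120); 
robot.movep([470,-200,250],rv(2.7)); st()
N=["lead_bar","trail_bar","lead_edge","trail_edge","carrier"]
save("top","topf.png"); look("top",N); m=viewer.silhouettes("carrier","top")
c=max(cv2.findContours(m[0]["mask"].astype(np.uint8),0,2)[0],key=cv2.contourArea)
print(cv2.minAreaRect(np.array([p2w("top",x[0],64)[:2] for x in c],np.float32)))
viewer.read_camera("side"); look("side",N)
im=cv2.imread("pics/topf.png"); cv2.imwrite("pics/topfc.png",cv2.resize(im[180:350,110:340],None,fx=3.4,fy=3.4,interpolation=2))
```

```text
129.5 -8.5
130.0 -9.7
t 45.32 tcp [526.    8.7  78.2] rot [3.139e+00 7.200e-02 1.000e-03] F [ 0.9 -8.3  1.1] M [-1.95 -0.12  0.06] g 0.096 30.0
t 46.58 tcp [525.7  10.7  78. ] rot [-3.141 -0.074 -0.   ] F [-0.6 -0.3  0.1] M [ 0.07 -0.05  0.02] g 1.001 0.0
t 48.42 tcp [ 470.2 -198.4  249.2] rot [-3.139e+00 -7.700e-02  1.000e-03] F [ 0.9  0.6 -0.4] M [-0.01 -0.02 -0.  ] g 0.999 0.0
top lead_bar 0.78 [517.6 180.1 119.6]
top trail_bar 0.58 [525.4   3.6 119.6]
top lead_edge 0.82 [517.7 188.9  17.5]
top lead_edge 0.58 [524.8 226.9  39.8]
top trail_edge 0.7 [526.8  -1.2  11.3]
top trail_edge 0.42 [ 7.942e+02  1.363e+02 -3.000e-01]
top carrier 0.67 [518.8  91.8  16.6]
((521.5469360351562, 98.82676696777344), (131.46823120117188, 201.6361541748047), 2.6834099292755127)
side lead_bar 0.91 [513.8 183.1 119. ]
side trail_bar 0.56 [525.8   9.7 121.1]
side lead_edge 0.75 [517.  185.3  17.3]
side lead_edge 0.59 [527.3  94.2  11.5]
side trail_edge 0.79 [523.3  -0.6  11.2]
side trail_edge 0.54 [523.1 228.4  -1.5]
side carrier 0.66 [525.   92.1  12.7]
side carrier 0.18 [523.5 224.2  37.7]
```

View pics/topfc.png

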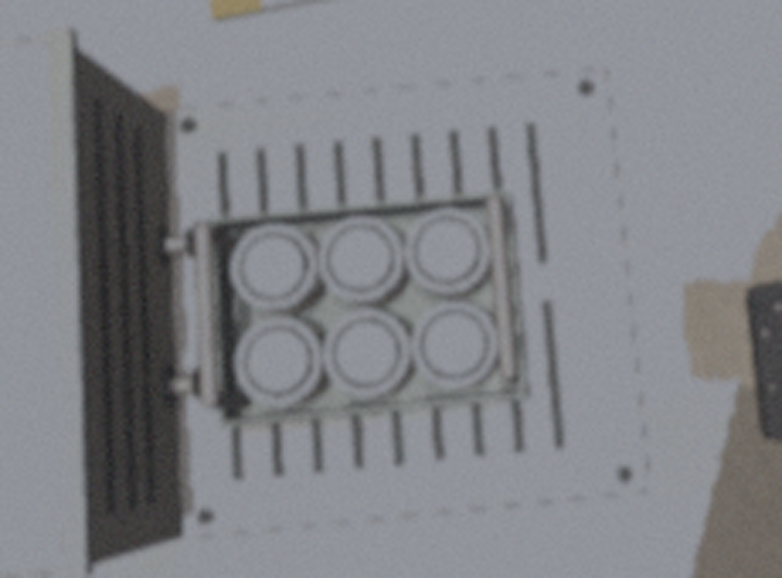

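The carrier lies flat and square on the deck, with its leading wall (crop col ~200) against both buffers at (185,243) and (185,385). The gripper is clear.

```bash
python3 -c "
from h import *
print(robot.job_done())"
```

```text
the job is handed in; nothing more can be done
None
```

The carrier is on the extraction deck, flat and square, with its leading wall against both buffers. I estimate they were pressed with about 6 N. The gripper has let go and the job was handed in at about 49 s.

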